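# Fill the packing trays at the riveting bench

## Task

Each of the four blue packing trays has one empty pocket beside a finished piece of the kind it is meant for. From the hardware on the bench pick out the finished hinge, roller keeper, caster and lever latch, and set each one down, without dropping it, flat on its base in the empty pocket of the tray that holds its like, lengthways as the pocket is (either way round). Leave the unfinished hinge (no middle knuckle) and the unfinished keeper (no white roller) where they are.

Things in the scene. Friction and masses are not known exactly. Their poses are not given: they have to be found in the camera images.
- hinge_center (a point): The loose finished door hinge, 0.3 kg: bright steel base plate 90 x 38 x 5 mm, along its middle an unbroken row of three knuckles (78 mm long, 20 mm wide) with brass washers between; 40 mm high. Grip across the knuckles with the fingertips 14 mm or more above its underside, clear of its plate and the tray rims. Point: its centre, 20.0 mm above the underside; x along its length, y across (grip direction), z up.
- keeper_center (a point): The loose finished roller keeper, 0.2 kg: bright steel base plate 70 x 40 x 5 mm, two upright cheeks 36 mm long, 30 mm over their outsides, a white roller between them; 42 mm high. Grip across the cheeks with the fingertips 14 mm or more above its underside, clear of its plate and the tray rims. Point: its centre, 21.0 mm above the underside; x along its length, y across (grip direction), z up.
- caster_center (a point): The loose finished caster, 0.2 kg, wheel up: dull grey plate 72 x 46 x 4 mm, two fork cheeks (43 mm high, 28 mm long, 30 mm over their outsides), between them a black wheel 48 mm in diameter; 55 mm high. Grip across the cheeks with the fingertips 14 mm or more above its underside, clear of its plate and the tray rims. Point: its centre, 27.5 mm above the underside; x along its length, y across (grip direction), z up.
- latch_center (a point): The loose finished lever latch, 0.2 kg: black base plate 84 x 36 x 6 mm, above it a red lever 84 mm long, 18 mm wide, 22 to 42 mm above the underside; 42 mm high. Grip across the red lever with the fingertips 14 mm or more above its underside, clear of its plate and the tray rims. Point: its centre, 21.0 mm above the underside; x along its length, y across (grip direction), z up.
- hinge_pocket (a point): Empty near pocket of the door hinge tray, a low fixed blue tray with two grey-lined pockets; the other, 112 mm farther along +x, holds a door hinge. Point: middle of the empty pocket's floor, 3 mm above the bench; x along the tray away from the robot, y across, z up. Pocket 106 mm (x) by 54 mm (y) inside; walls 6 mm thick, rims 9 mm above its floor.
- keeper_pocket (a point): Empty near pocket of the roller keeper tray, a low fixed blue tray with two grey-lined pockets; the other, 92 mm farther along +x, holds a roller keeper. Point: middle of the empty pocket's floor, 3 mm above the bench; x along the tray away from the robot, y across, z up. Pocket 86 mm (x) by 56 mm (y) inside; walls 6 mm thick, rims 9 mm above its floor.
- caster_pocket (a point): Empty near pocket of the caster tray, a low fixed blue tray with two grey-lined pockets; the other, 94 mm farther along +x, holds a caster. Point: middle of the empty pocket's floor, 3 mm above the bench; x along the tray away from the robot, y across, z up. Pocket 88 mm (x) by 62 mm (y) inside; walls 6 mm thick, rims 9 mm above its floor.
- latch_pocket (a point): Empty near pocket of the lever latch tray, a low fixed blue tray with two grey-lined pockets; the other, 106 mm farther along +x, holds a lever latch. Point: middle of the empty pocket's floor, 3 mm above the bench; x along the tray away from the robot, y across, z up. Pocket 100 mm (x) by 52 mm (y) inside; walls 6 mm thick, rims 9 mm above its floor.
- bare_leaf_center (a point): Unfinished hinge, to be left alone: bright steel base plate 90 x 38 x 5 mm with only the two end knuckles and an empty gap of 38 mm between them, no brass; 40 mm high. The point is its centre, 20 mm above its underside.
- bare_bracket_center (a point): Unfinished roller keeper, to be left alone: bright steel base plate 70 x 40 x 5 mm with two upright cheeks and nothing between them (no white roller); 42 mm high. The point is its centre, 21 mm above its underside.
Things that resemble listed ones, but are neither listed nor needed, are in the scene too. Leave any green or pink look-alike of the part that bears latch_center alone.

How it is judged (in metres and radians):
At the end, for the whole second after the job is handed in: Each finished piece is at rest in the empty pocket of its own tray, flat on the pocket's floor (upright within 7 degrees, not raised by more than 4 mm), lengthways in it (within 17 degrees, either way round) and within 14 mm of the pocket's middle (horizontal distance between hinge_center and hinge_pocket below 0.014 m and z of hinge_center in the frame of hinge_pocket below 0.024 m and angle between each of hinge_center, keeper_center, caster_center, latch_center's own z axis and vertical below 0.12 rad and angle between the x axis of hinge_center and the x axis of hinge_pocket, either way round below 0.3 rad and linear speed of each of hinge, keeper, caster, latch below 0.02 m/s and horizontal distance between keeper_center and keeper_pocket below 0.014 m and z of keeper_center in the frame of keeper_pocket below 0.025 m and angle between the x axis of keeper_center and the x axis of keeper_pocket, either way round below 0.3 rad and horizontal distance between caster_center and caster_pocket below 0.014 m and z of caster_center in the frame of caster_pocket below 0.0315 m and angle between the x axis of caster_center and the x axis of caster_pocket, either way round below 0.3 rad and horizontal distance between latch_center and latch_pocket below 0.014 m and z of latch_center in the frame of latch_pocket below 0.025 m and angle between the x axis of latch_center and the x axis of latch_pocket, either way round below 0.3 rad); the robot touches nothing.
It fails at once if a piece is dropped into its tray (moves faster than 0.8 m/s just above its pocket, as after a fall of over 3 cm) ((horizontal distance between hinge_center and hinge_pocket below 0.03 m and z of hinge_center in the frame of hinge_pocket below 0.07 m and linear speed of hinge above 0.8 m/s) or (horizontal distance between keeper_center and keeper_pocket below 0.03 m and z of keeper_center in the frame of keeper_pocket below 0.07 m and linear speed of keeper above 0.8 m/s) or (horizontal distance between caster_center and caster_pocket below 0.03 m and z of caster_center in the frame of caster_pocket below 0.07 m and linear speed of caster above 0.8 m/s) or (horizontal distance between latch_center and latch_pocket below 0.03 m and z of latch_center in the frame of latch_pocket below 0.07 m and linear speed of latch above 0.8 m/s)).
It fails at once if the unfinished hinge is shifted by more than 30 mm (distance of bare_leaf_center from where it was at the start of the episode above 0.03 m).
It fails at once if the unfinished roller keeper is shifted by more than 30 mm (distance of bare_bracket_center from where it was at the start of the episode above 0.03 m).
It also fails if it takes over 115 s, if anything falls off the work surface, if the arm or the gripper's body presses on something with over 40 N, if the wrist force passes 120 N, or if a joint passes its speed limit or range.

## Robot

A 6-joint arm with a two-finger parallel gripper is mounted at the origin on the work surface. World frame = base frame: x ahead of the robot, y to its left, z up, the work surface at z = 0. Lengths are in m, angles in degrees, forces in N, time in s.
With the tool pointing down it reaches from about 0.35 to 0.875 m from the base axis. Payload 4.2 kg.
Tool frame: the origin (TCP) lies midway between the tips of the shut fingers; the grasp point (between the pads) lies 19 mm behind it; z points along the fingers, y is the direction in which the jaws open and shut (so a half turn about z gives the same grasp; the last joint's range is limited). The gripper opens to 87 mm and grips with 3 to 60 N. Pads are 19 mm wide; open, the fingers measure 117 mm over their backs; the gripper's body (75 mm by 190 mm) begins 51 mm behind the grasp point.
Start: joints at [-59.553, 22.042, 0.453, 0, -68.411, -14.817], TCP at [0.168, -0.602, 0.223] pointing down, gripper open.
Joint ranges: [-179.83, 179.83], [-69.29, 118.12], [-61.27, 80.66], [-181.25, 117.63], [-171.15, -9.14], [-177.46, 177.46]. Speed limits (degrees/s): [159.86, 159.86, 180, 180, 180, 180].

## Interface

Orientations are given as a 3x3 rotation matrix whose columns are the frame's x, y, z axes.
In Python, from station import sense, capture, finish_job gives the robot as it stands. The module is installed in compiled form; this text tells all that it offers.
- The arm moves only by the shell command python3 -m jog 'ROWS' [OPENING]. ROWS is JSON, a list of rows, each a list of 6 numbers: the shift along the tool's x, y, z in cm, then the turn, a rotation vector about the tool's x, y, z in degrees. In form: [[dx, dy, dz, wx, wy, wz], ...]. A call has exactly 5 rows; each row shifts and turns the commanded pose from where the row before left it, along the tool's axes as they then stand; what a row does not reach is not made up. A row lasts 1/12 s, in which the tool goes at most 41.7 mm and 7.16 degrees, less where a joint would pass 70% of its speed; a pose out of reach is approached as far as the arm can. A call is refused whole if a number of a shift passes 4.17 or a number of a turn 7.16, either way. A call with a gripper value outside its range is refused whole. OPENING is the finger opening in cm, from 0 to 8.7, set as the call begins (- or left out, the last holds). The fingers move at their own pace and stop on an object; the grip force is fixed at half the most. Time passes only in rows, so rows that do not move let the fingers close, or fill a call up. It gives the time, the measured TCP pose, the force and the opening at its end, in the units of the state.
- sense(): the state, without advancing time (a new reading comes with each control period).
- capture(name): name is "scene" or "top" or "wrist"; returns a dict with "frame" (400x640x3 uint8, red, green, blue), "fx", "fy", "cx", "cy" (pixels), "world_to_cam" (4x4, takes a point from world to camera coordinates). Camera axes: x right, y up, looking along -z (the intrinsics and any distortion apply to the point x, -y, -z); pixel columns grow to the right and rows downward; lengths in m; the calibration is good to about 2 mm. A picture is of the moment at which its call begins. There is no depth.
- finish_job(): hands the job in, once; it reports no verdict.
The state is a dict: "time_s": time; "joints": joint angles; "joint_velocities": joint speeds; "effort": joint torques, N m; "tcp_pos": TCP position; "ee_rot": TCP orientation; "wrist_force": force on the tool from outside, world axes, zero at the start; "moment": the same for the moment, N m; "gripper_width": opening from 0.0 (shut) to 1.0 (fully open).
Only numpy, scipy, OpenCV 4.12 (cv2) and the standard library are available. Lean on these libraries where they do the work, as an engineer would, in place of code of your own. Each camera call takes 0.05 s, during which the arm holds its last target.

## Working session

There is one attempt and no reset: what is moved stays moved. The work goes in short steps, Python scripts to look and compute and a shell command to move; the robot and the scene stay as the last step left them, time stands still between calls to the robot, and variables do not carry over. Pictures are saved under pics/ and viewed, and the job is handed in when it is done.

```bash
mkdir -p pics
python3 - <<'E'
from station import sense,capture
import cv2,numpy as np
print(sense())
for n in("scene","top","wrist"):
    c=capture(n);cv2.imwrite(f"pics/{n}0.png",c["frame"][:,:,::-1]);print(n,c["fx"],c["fy"],c["cx"],c["cy"],np.round(c["world_to_cam"],3).tolist(),[k for k in c])
E
```

```text
{'time_s': 0.0, 'joints': array([-5.95527366e+01,  2.20903065e+01,  3.82174283e-01, -2.97736941e-02,
       -6.84116443e+01, -1.48168072e+01]), 'joint_velocities': array([ 0.03084358,  0.01564994,  0.11357803, -0.04822169,  0.0475122 ,
        0.09523234]), 'effort': array([ 3.82644548e-04, -3.90662420e+01,  1.87406248e+01,  4.21982288e+00,
        1.09453057e-02, -2.03819441e-04]), 'tcp_pos': array([ 0.16826403, -0.60131148,  0.22147872]), 'ee_rot': array([[-9.63071095e-01, -2.69246454e-01, -6.42761533e-04],
       [-2.69247213e-01,  9.63068922e-01,  2.04702208e-03],
       [ 6.78702188e-05,  2.14448955e-03, -9.99997698e-01]]), 'wrist_force': array([-1.63425973,  0.24267345,  0.55551748]), 'moment': array([-0.02799135,  0.01553507,  0.0207616 ]), 'gripper_width': 1.0000457120640844}
scene 460.8348753284908 460.8348753284908 326.1810568793252 199.9839030810548 [[0.786, 0.618, -0.019, -0.402], [-0.34, 0.458, 0.821, 0.136], [0.517, -0.639, 0.57, -1.362], [0.0, 0.0, 0.0, 1.0]] ['frame', 'fx', 'fy', 'cx', 'cy', 'world_to_cam']
top 407.2833010712532 407.2833010712532 319.2897992780626 199.62069914294312 [[0.004, -1.0, 0.007, -0.013], [0.995, 0.004, 0.095, -0.504], [-0.095, 0.007, 0.995, -1.033], [0.0, 0.0, 0.0, 1.0]] ['frame', 'fx', 'fy', 'cx', 'cy', 'world_to_cam']
wrist 343.361106900026 343.361106900026 318.7416146900685 200.80802438274867 [[-0.27, 0.963, 0.002, 0.623], [-0.93, -0.26, -0.262, 0.032], [-0.252, -0.073, 0.965, -0.391], [0.0, 0.0, 0.0, 1.0]] ['frame', 'fx', 'fy', 'cx', 'cy', 'world_to_cam']
```

View pics/scene0.png

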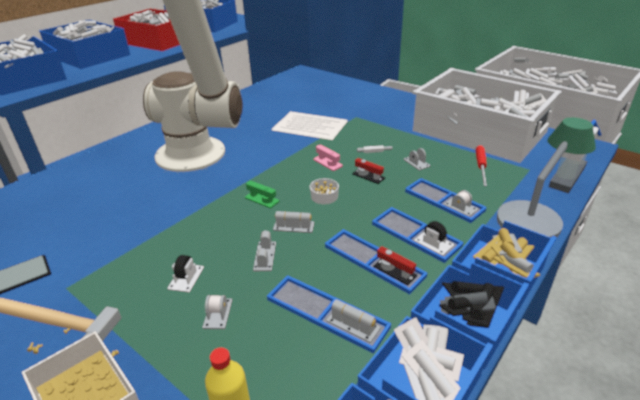

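View pics/top0.png

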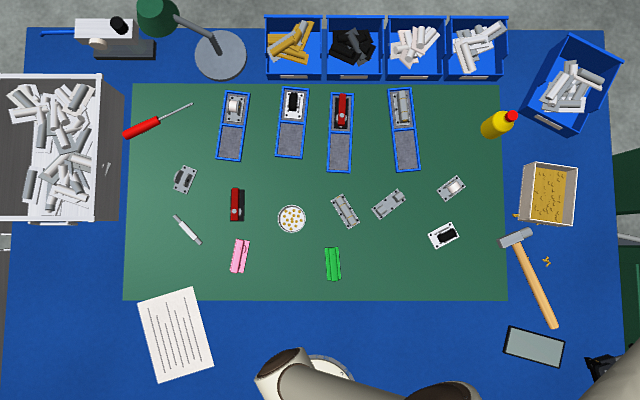

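View pics/wrist0.png

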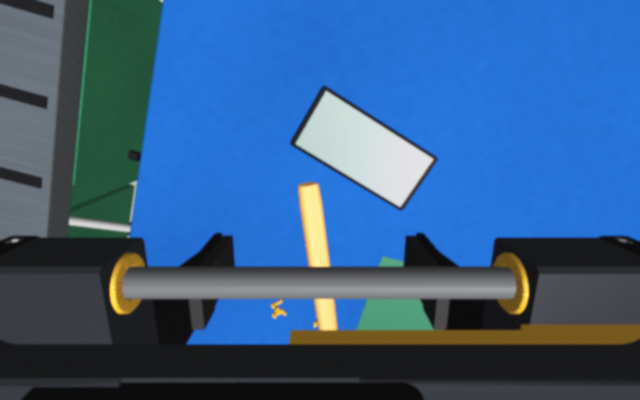

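Run:
```python
import cv2
t=cv2.imread("pics/top0.png")
cv2.imwrite("pics/t_a.png",cv2.resize(t[160:260,320:480],None,fx=5,fy=5,interpolation=cv2.INTER_CUBIC))
cv2.imwrite("pics/t_b.png",cv2.resize(t[80:180,205:435],None,fx=3.4,fy=3.4,interpolation=cv2.INTER_CUBIC))
cv2.imwrite("pics/t_c.png",cv2.resize(t[150:270,160:320],None,fx=4.9,fy=4.9,interpolation=cv2.INTER_CUBIC))
```

```text
(no output)
```

View pics/t_a.png

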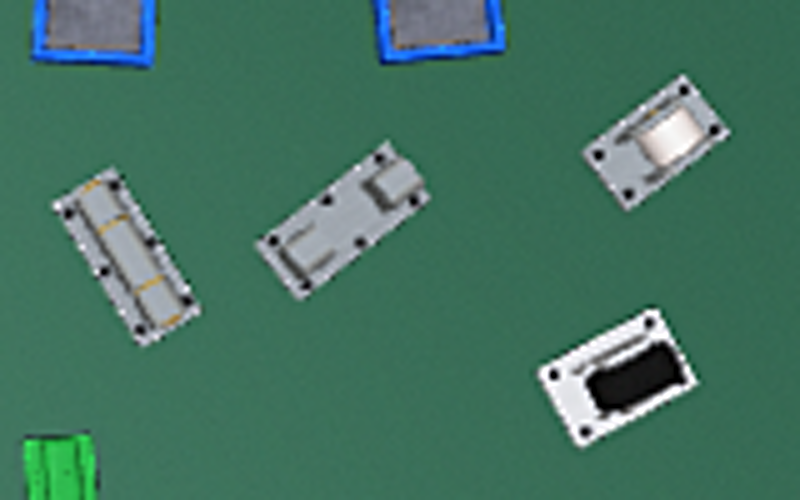

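View pics/t_b.png

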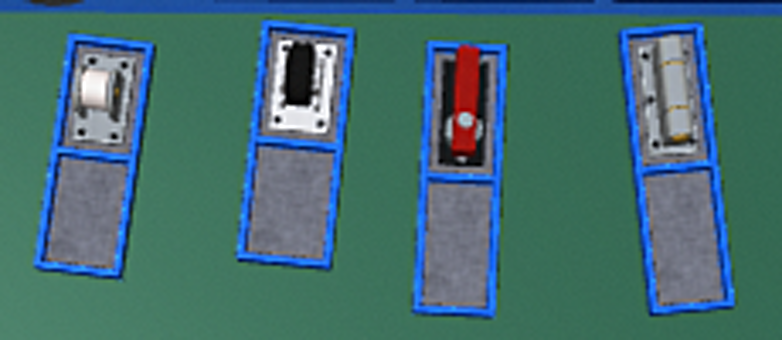

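View pics/t_c.png

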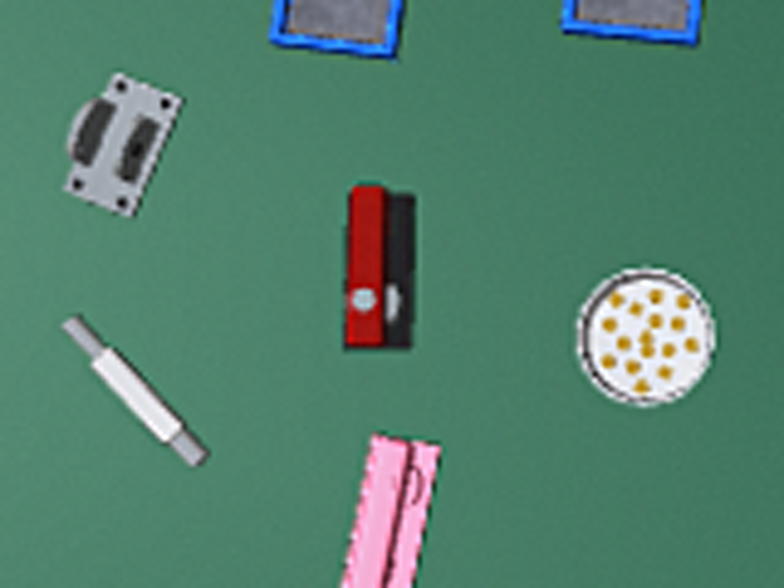

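```bash
cat > h.py <<'E'
import numpy as np,cv2
from station import sense,capture
def ray(c,uv,z):
    uv=np.atleast_2d(np.array(uv,float)); W=np.array(c["world_to_cam"]);R=W[:3,:3];t=W[:3,3]
    d=np.c_[(uv[:,0]-c["cx"])/c["fx"],-(uv[:,1]-c["cy"])/c["fy"],-np.ones(len(uv))]@R
    o=-R.T@t
    return o+d*((z-o[2])/d[:,2])[:,None]
def proj(c,P):
    P=np.atleast_2d(P);W=np.array(c["world_to_cam"]);q=P@W[:3,:3].T+W[:3,3]
    return np.c_[c["cx"]-c["fx"]*q[:,0]/q[:,2],c["cy"]+c["fy"]*q[:,1]/q[:,2]]
E
cat > m.py <<'E'
from h import *
c=capture("top")
f=lambda P,s,ox,oy:(np.array(P)+.5)/s-.5+np.array([ox,oy])
def rep(n,w):
    w=np.array(w)[:,:2]; e=[np.linalg.norm(w[i]-w[(i+1)%4])*1000 for i in range(4)]
    k=0 if e[0]+e[2]>e[1]+e[3] else 1
    d=(w[(k+1)%4]-w[k])+(w[(k+2)%4]-w[(k+3)%4]); 
    print(n,"ctr mm",np.round(w.mean(0)*1000,1),"yaw",round(np.degrees(np.arctan2(d[1],d[0]))%180,1),"edges",np.round(e,1))
rep("hinge",ray(c,f([(53,206),(112,168),(200,312),(145,347)],5,320,160),.005))
rep("keeper",ray(c,f([(583,154),(684,75),(731,131),(628,210)],5,320,160),.005))
rep("caster",ray(c,f([(540,371),(656,308),(697,382),(581,447)],5,320,160),.004))
rep("latch lever",ray(c,f([(352,186),(384,186),(378,347),(345,347)],4.9,160,150),.042))
w=ray(c,f([(411,348),(414,194)],4.9,160,150),.006);print("latch base R edge",w)
hsv=cv2.cvtColor(c["frame"],cv2.COLOR_RGB2HSV)
m=cv2.inRange(hsv,(105,120,60),(125,255,255));m[:82]=0;m[180:]=0;m[:,:205]=0;m[:,435:]=0
cs,_=cv2.findContours(m,cv2.RETR_EXTERNAL,cv2.CHAIN_APPROX_NONE)
for q in cs:
    if cv2.contourArea(q)<500: continue
    w=ray(c,q[:,0,:],.012)[:,:2].astype(np.float32)*1000
    r=cv2.minAreaRect(w); b=cv2.boxPoints(r)
    rep("tray",b/1000); print(r)
E
python3 m.py
```

```text
hinge ctr mm [475.6 -79.1] yaw 32.2 edges [37.3 89.  34.4 88.6]
keeper ctr mm [ 538.3 -360.6] yaw 127.5 edges [69.6 38.5 70.2 37.7]
caster ctr mm [ 414.1 -337.5] yaw 118.6 edges [70.4 43.9 70.7 44.7]
latch lever ctr mm [490.5 206.1] yaw 179.0 edges [16.7 83.9 17.  83.9]
latch base R edge [[0.44963076 0.18768992 0.006     ]
 [0.5326747  0.18784847 0.006     ]]
tray ctr mm [687.2 -65.4] yaw 177.2 edges [218.9  64.6 218.9  64.6]
((687.1542358398438, -65.37036895751953), (64.60433959960938, 218.87060546875), 87.16194915771484)
tray ctr mm [703.8 222.1] yaw 173.2 edges [191.2  69.1 191.2  69.1]
((703.8497314453125, 222.0972442626953), (69.05095672607422, 191.22018432617188), 83.24224853515625)
tray ctr mm [ 696.3 -234.8] yaw 5.5 edges [ 67.7 230.8  67.7 230.8]
((696.321533203125, -234.7899932861328), (230.76004028320312, 67.74896240234375), 5.480224609375)
tray ctr mm [713.9  63.8] yaw 174.6 edges [195.   74.5 195.   74.5]
((713.9473876953125, 63.81609344482422), (74.50188446044922, 195.0135498046875), 84.57118225097656)
```

```bash
cat > plan.py <<'E'
import sys
from h import *
x,y,z,psi=map(float,sys.argv[1:5])  # mm, deg
s=sense();R=s["ee_rot"];p=s["tcp_pos"]*1000
cur=np.degrees(np.arctan2(R[1,1],R[0,1]))-90
d=(psi-cur+90)%180-90
print("tcp",np.round(p,1),"psi",round(cur,1),"F",np.round(s["wrist_force"],1),"w",round(s["gripper_width"]*87,1),"t",round(s["time_s"],1),"j6",round(s["joints"][5],1))
t=np.array([x,y,z])-p
a=np.radians(cur+d+90); yv=np.array([np.cos(a),np.sin(a),0]);zv=np.array([0,0,-1.]);xv=np.cross(yv,zv)
# xv,yv signs follow the current continuous turn
print("wz deg",round(-d,1),"then tool shift cm (after turn)",np.round([t@xv/10,t@yv/10,t@zv/10],2)," rows>=",round(np.linalg.norm(t)/41.7,1))
E
python3 plan.py 414 -337.5 130 118.6
```

```text
tcp [ 168.3 -601.5  221.9] psi 15.6 F [-0.2 -0.9 -0.4] w 86.9 t 0.2 j6 -14.8
wz deg 77.0 then tool shift cm (after turn) [11.42 34.21  9.19]  rows>= 8.9
```

```bash
python3 -m jog '[[0,0,0,0,0,7],[0,0,0,0,0,7],[0,0,0,0,0,7],[0,0,0,0,0,7],[0,0,0,0,0,7]]' 5.5 >/dev/null
python3 -m jog '[[0,0,0,0,0,7],[0,0,0,0,0,7],[0,0,0,0,0,7],[0,0,0,0,0,7],[0,0,0,0,0,7]]' >/dev/null
python3 -m jog '[[0,0,0,0,0,7],[0,0,0,0,0,0],[1.1,3.3,0.9,0,0,0],[1.1,3.3,0.9,0,0,0],[1.1,3.3,0.9,0,0,0]]' >/dev/null
python3 -m jog '[[1.1,3.3,0.9,0,0,0],[1.1,3.3,0.9,0,0,0],[1.1,3.3,0.9,0,0,0],[1.1,3.3,0.9,0,0,0],[1.1,3.3,0.9,0,0,0]]'
python3 -m jog '[[1.1,3.3,0.9,0,0,0],[1.1,3.3,0.9,0,0,0],[0,0,0,0,0,0],[0,0,0,0,0,0],[0,0,0,0,0,0]]'
python3 plan.py 414 -337.5 130 118.6
python3 - <<'E'
from h import *
c=capture("wrist");cv2.imwrite("pics/w1.png",c["frame"][:,:,::-1]);print(proj(c,[[.414,-.3375,.004],[.414,-.3375,.055]]))
E
```

```text
time_s: 1.87
tcp_pos: [0.3589, -0.3968, 0.1503]
ee_rot: [[-0.482, 0.876, 0.0], [0.876, 0.482, -0.0], [-0.0, 0.0, -1.0]]
wrist_force: [0.8, 0.1, -0.1]
gripper_width: 0.637
time_s: 2.28
tcp_pos: [0.4055, -0.3471, 0.1326]
ee_rot: [[-0.481, 0.876, -0.0], [0.876, 0.481, -0.0], [0.0, -0.0, -1.0]]
wrist_force: [0.5, -0.1, 0.1]
gripper_width: 0.631
tcp [ 405.5 -347.1  132.6] psi -61.2 F [ 0.5 -0.1  0.1] w 54.9 t 2.3 j6 -128.1
wz deg 0.2 then tool shift cm (after turn) [0.44 1.21 0.26]  rows>= 0.3
[[332.07993208 188.09091215]
 [334.63285862 203.96858097]]
```

View pics/w1.png

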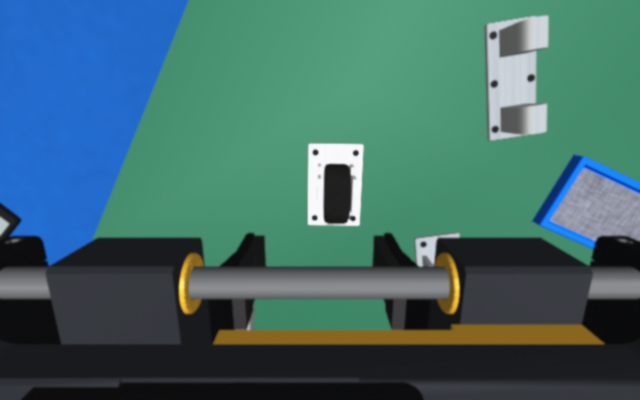

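```bash
python3 - <<'E'
from h import *
c=capture("wrist");w=ray(c,[(308,144),(363,144),(361,225),(307,226)],.004);print(w.mean(0),np.degrees(np.arctan2(*( (w[2]+w[3]-w[0]-w[1])[[1,0]]))))
E
python3 plan.py 414 -337.5 19 118.6
```

```text
[ 0.41489914 -0.33533604  0.004     ] -61.62945029820077
tcp [ 404.9 -347.9  132.9] psi -61.4 F [0.8 0.1 0.4] w 54.8 t 2.4 j6 -128.1
wz deg 0.0 then tool shift cm (after turn) [ 0.48  1.29 11.39]  rows>= 2.8
```

```bash
python3 -m jog '[[0.55,1.4,0,0,0,0],[0,0,2.5,0,0,0],[0,0,2.9,0,0,0],[0,0,2.9,0,0,0],[0,0,2,0,0,0]]' >/dev/null
python3 -m jog '[[0,0,1.1,0,0,0],[0,0,0,0,0,0],[0,0,0,0,0,0],[0,0,0,0,0,0],[0,0,0,0,0,0]]'
python3 plan.py 414.5 -336.4 19 118.6
```

```text
time_s: 3.22
tcp_pos: [0.4157, -0.3364, 0.0199]
ee_rot: [[-0.479, 0.878, 0.003], [0.878, 0.479, -0.001], [-0.002, 0.002, -1.0]]
wrist_force: [0.0, 0.3, 0.3]
gripper_width: 0.626
tcp [ 415.7 -336.4   19.9] psi -61.4 F [0.  0.3 0.3] w 54.4 t 3.2 j6 -129.8
wz deg 0.0 then tool shift cm (after turn) [ 0.06 -0.11  0.09]  rows>= 0.0
```

```bash
python3 -m jog '[[0,0,0.1,0,0,0],[0,0,0,0,0,0],[0,0,0,0,0,0],[0,0,0,0,0,0],[0,0,0,0,0,0]]' 2 >/dev/null
python3 -m jog '[[0,0,0,0,0,0],[0,0,0,0,0,0],[0,0,0,0,0,0],[0,0,0,0,0,0],[0,0,0,0,0,0]]'
python3 -m jog '[[0,0,-0.5,0,0,0],[0,0,-2.5,0,0,0],[0,0,-3,0,0,0],[0,0,-3,0,0,0],[0,0,0,0,0,0]]'
python3 -m jog '[[0,0,0,0,0,0],[0,0,0,0,0,0],[0,0,0,0,0,0],[0,0,0,0,0,0],[0,0,0,0,0,0]]'
python3 plan.py 667.1 68.2 110 -5.4
```

```text
time_s: 4.05
tcp_pos: [0.415, -0.3357, 0.0178]
ee_rot: [[-0.479, 0.878, 0.0], [0.878, 0.479, -0.0], [-0.0, -0.0, -1.0]]
wrist_force: [-0.6, 1.6, 4.2]
gripper_width: 0.342
time_s: 4.47
tcp_pos: [0.4184, -0.3376, 0.1133]
ee_rot: [[-0.48, 0.877, 0.01], [0.877, 0.48, -0.006], [-0.01, 0.006, -1.0]]
wrist_force: [0.8, -0.7, -2.1]
gripper_width: 0.343
time_s: 4.88
tcp_pos: [0.4144, -0.3354, 0.1063]
ee_rot: [[-0.479, 0.878, -0.002], [0.878, 0.479, 0.001], [0.002, -0.002, -1.0]]
wrist_force: [0.3, -0.5, -1.3]
gripper_width: 0.34
tcp [ 414.4 -335.4  106.3] psi -61.4 F [ 0.3 -0.5 -1.3] w 29.6 t 4.9 j6 -129.8
wz deg -56.0 then tool shift cm (after turn) [-21.36  42.56  -0.37]  rows>= 11.4
```

```bash
python3 -m jog '[[0,0,-0.3,0,0,-7],[0,0,0,0,0,-7],[0,0,0,0,0,-7],[0,0,0,0,0,-7],[0,0,0,0,0,-7]]' >/dev/null
python3 -m jog '[[0,0,0,0,0,-7],[0,0,0,0,0,-7],[0,0,0,0,0,-7],[0,0,0,0,0,0],[-1,2,0,0,0,0]]' >/dev/null
python3 -m jog '[[-1.5,3,0,0,0,0],[-1.5,3,0,0,0,0],[-1.5,3,0,0,0,0],[-1.5,3,0,0,0,0],[-1.5,3,0,0,0,0]]' >/dev/null
python3 -m jog '[[-1.5,3,0,0,0,0],[-1.5,3,0,0,0,0],[-1.5,3,0,0,0,0],[-1.5,3,0,0,0,0],[-1.5,3,0,0,0,0]]' >/dev/null
python3 -m jog '[[-1.5,3,0,0,0,0],[-1.5,3,0,0,0,0],[-1.5,3,0,0,0,0],[-0.9,1.6,0,0,0,0],[0,0,0,0,0,0]]' >/dev/null
python3 -m jog '[[0,0,0,0,0,0],[0,0,0,0,0,0],[0,0,0,0,0,0],[0,0,0,0,0,0],[0,0,0,0,0,0]]' >/dev/null
python3 plan.py 667.1 68.2 60 -5.4
python3 - <<'E'
from h import *
for n in ("wrist","top"):
    c=capture(n);cv2.imwrite(f"pics/{n}2.png",c["frame"][:,:,::-1])
E
```

```text
tcp [667.6  67.5 110.8] psi -5.5 F [ 0.9 -0.1 -1.9] w 29.6 t 7.4 j6 -115.0
wz deg -0.1 then tool shift cm (after turn) [0.06 0.06 5.08]  rows>= 1.2
```

View pics/wrist2.png

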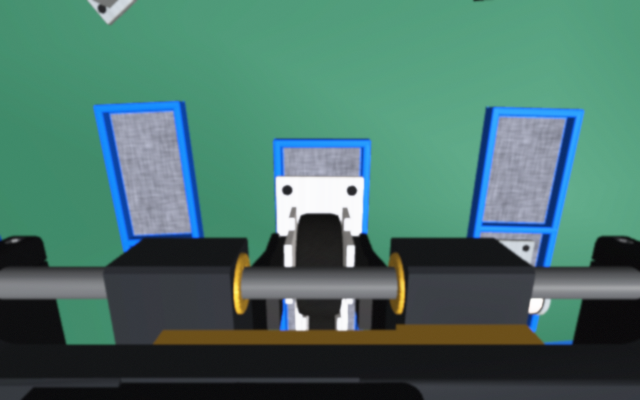

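View pics/top2.png

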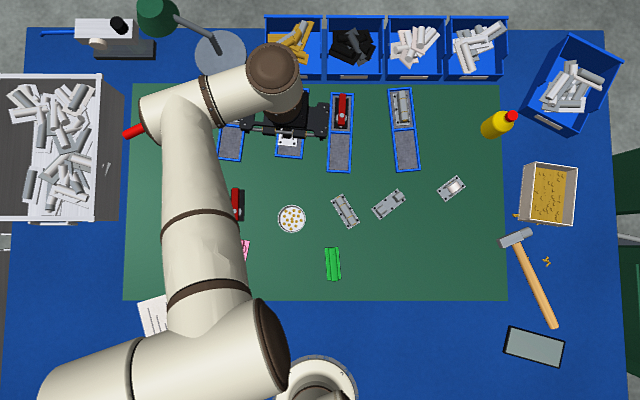

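Run:
```python
from h import *
c=capture("wrist");a=np.radians(-5.4);u=np.array([np.cos(a),np.sin(a)])
w=ray(c,[(274,140),(370,140)],.012);print(w, w.mean(0)[:2]+.050*u)
w=ray(c,[(276,178),(364,177)],.097);print(w, w.mean(0)[:2]+.036*u)
```

```text
[[0.61713554 0.03948031 0.012     ]
 [0.6239641  0.11153114 0.012     ]] [0.67032792 0.07080031]
[[0.63017943 0.04962144 0.097     ]
 [0.63399913 0.09557519 0.097     ]] [0.66792951 0.06921042]
```

```bash
python3 -m jog '[[0,0.1,2,0,0,0],[0,0,2,0,0,0],[0,0,2,0,0,0],[0,0,1,0,0,0],[0,0,0.6,0,0,0]]' >/dev/null
python3 -m jog '[[0,0,0.5,0,0,0],[0,0,0.3,0,0,0],[0,0,0.2,0,0,0],[0,0,0.1,0,0,0],[0,0,0,0,0,0]]'
python3 -m jog '[[0,0,0,0,0,0],[0,0,0.1,0,0,0],[0,0,0,0,0,0],[0,0,0,0,0,0],[0,0,0,0,0,0]]'
python3 plan.py 667.1 68.2 21 -5.4
```

```text
time_s: 8.37
tcp_pos: [0.6684, 0.0695, 0.0241]
ee_rot: [[-0.996, 0.094, 0.001], [0.094, 0.996, 0.0], [-0.001, 0.0, -1.0]]
wrist_force: [-0.3, 0.9, -2.2]
gripper_width: 0.344
time_s: 8.78
tcp_pos: [0.668, 0.0695, 0.0226]
ee_rot: [[-0.996, 0.094, 0.0], [0.094, 0.996, 0.0], [-0.0, 0.0, -1.0]]
wrist_force: [-0.3, -0.2, -1.4]
gripper_width: 0.34
tcp [668.   69.5  22.6] psi -5.4 F [-0.3 -0.2 -1.4] w 29.5 t 8.8 j6 -115.1
wz deg 0.0 then tool shift cm (after turn) [ 0.08 -0.14  0.16]  rows>= 0.1
```

Go down until contact, then release and lift.

```bash
python3 -m jog '[[0,0,0.1,0,0,0],[0,0,0.1,0,0,0],[0,0,0,0,0,0],[0,0,0,0,0,0],[0,0,0,0,0,0]]'
python3 -m jog '[[0,0,0,0,0,0],[0,0,0,0,0,0],[0,0,0,0,0,0],[0,0,0,0,0,0],[0,0,0,0,0,0]]' 5.5
python3 -m jog '[[0,0,-1,0,0,0],[0,0,-2.5,0,0,0],[0,0,-3,0,0,0],[0,0,-3,0,0,0],[0,0,0,0,0,0]]' >/dev/null
python3 plan.py 538.3 -360.6 115 127.5
python3 - <<'E'
from h import *
for n in ("wrist",):
    c=capture(n);cv2.imwrite(f"pics/{n}3.png",c["frame"][:,:,::-1])
E
```

```text
time_s: 9.2
tcp_pos: [0.6682, 0.0695, 0.0208]
ee_rot: [[-0.996, 0.093, 0.0], [0.093, 0.996, 0.0], [-0.0, 0.0, -1.0]]
wrist_force: [-0.6, -0.3, 0.3]
gripper_width: 0.343
time_s: 9.62
tcp_pos: [0.6681, 0.0694, 0.0205]
ee_rot: [[-0.996, 0.094, 0.0], [0.094, 0.996, -0.0], [-0.0, -0.0, -1.0]]
wrist_force: [-0.0, -0.0, 0.6]
gripper_width: 0.597
tcp [672.4  70.1 124.2] psi -5.3 F [ 0.2 -0.2  1.1] w 55.1 t 10.0 j6 -115.1
wz deg 47.2 then tool shift cm (after turn) [-26.01 -36.86   0.92]  rows>= 10.8
```

View pics/wrist3.png

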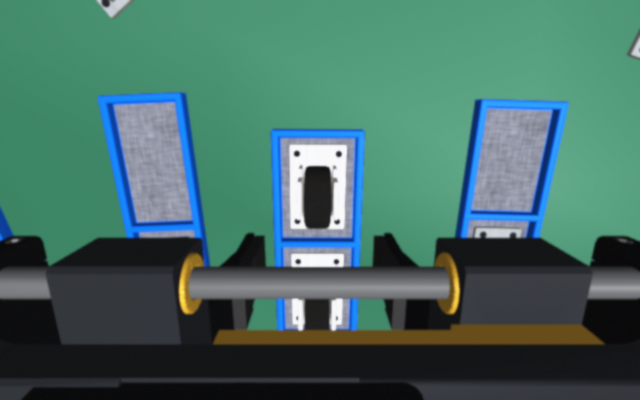

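```bash
python3 -m jog '[[0,0,0,0,0,6.7],[0,0,0,0,0,6.7],[0,0,0,0,0,6.7],[0,0,0,0,0,6.7],[0,0,0,0,0,6.7]]' >/dev/null
python3 -m jog '[[0,0,0,0,0,6.7],[0,0,0,0,0,6.7],[0,0,0,0,0,0],[-2,-2.8,0,0,0,0],[-2,-2.8,0,0,0,0]]' >/dev/null
python3 -m jog '[[-2,-2.8,0,0,0,0],[-2,-2.8,0,0,0,0],[-2,-2.8,0,0,0,0],[-2,-2.8,0,0,0,0],[-2,-2.8,0,0,0,0]]' >/dev/null
python3 -m jog '[[-2,-2.8,0,0,0,0],[-2,-2.8,0,0,0,0],[-2,-2.8,0,0,0,0],[-2,-2.8,0,0,0,0],[-2,-2.8,0,0,0,0]]' >/dev/null
python3 -m jog '[[-1.5,-2.5,0,0,0,0],[0,0,0,0,0,0],[0,0,0,0,0,0],[0,0,0,0,0,0],[0,0,0,0,0,0]]' >/dev/null
python3 plan.py 538.3 -360.6 115 127.5
python3 - <<'E'
from h import *
for n in ("wrist",):
    c=capture(n);cv2.imwrite(f"pics/{n}4.png",c["frame"][:,:,::-1])
E
```

```text
tcp [ 538.9 -352.1  115.5] psi -52.1 F [ 0.3  0.4 -0.5] w 54.8 t 12.2 j6 -123.3
wz deg 0.4 then tool shift cm (after turn) [-0.63 -0.56  0.05]  rows>= 0.2
```

View pics/wrist4.png

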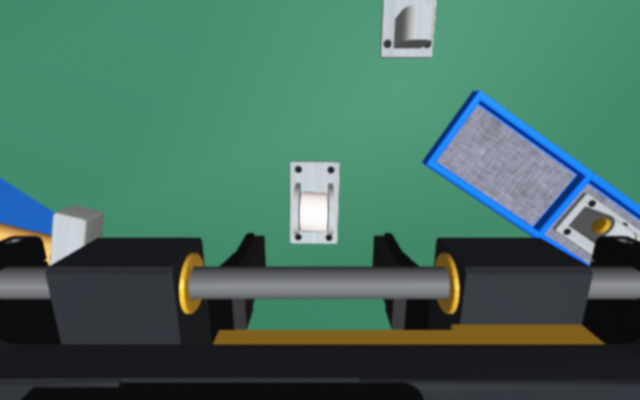

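```bash
python3 - <<'E'
from h import *
c=capture("wrist");w=ray(c,[(291,163),(339,163),(338,243),(290.5,243)],.005);print(w.mean(0),np.degrees(np.arctan2(*( (w[2]+w[3]-w[0]-w[1])[[1,0]]))))
E
python3 plan.py 538.5 -359.5 18.5 127.7
```

```text
[ 0.54012804 -0.35787576  0.005     ] -52.80639884077328
tcp [ 539.1 -351.9  115.6] psi -52.1 F [-0.5  0.5  0.7] w 54.9 t 12.3 j6 -123.4
wz deg 0.2 then tool shift cm (after turn) [-0.56 -0.51  9.71]  rows>= 2.3
```

```bash
python3 -m jog '[[-0.58,-0.45,0,0,0,0.3],[0,0,2.2,0,0,0],[0,0,2.6,0,0,0],[0,0,2.6,0,0,0],[0,0,1.7,0,0,0]]' >/dev/null
python3 -m jog '[[0,0,0.6,0,0,0],[0,0,0,0,0,0],[0,0,0,0,0,0],[0,0,0,0,0,0],[0,0,0,0,0,0]]' >/dev/null
python3 plan.py 539.2 -359.2 18.5 127.5
python3 -m jog '[[0,0,0.1,0,0,0],[0,0,0,0,0,0],[0,0,0,0,0,0],[0,0,0,0,0,0],[0,0,0,0,0,0]]' 2 >/dev/null
python3 -m jog '[[0,0,0,0,0,0],[0,0,0,0,0,0],[0,0,0,0,0,0],[0,0,0,0,0,0],[0,0,0,0,0,0]]'
python3 -m jog '[[0,0,-0.5,0,0,0],[0,0,-2.5,0,0,0],[0,0,-3,0,0,0],[0,0,-3,0,0,0],[0,0,0,0,0,0]]' >/dev/null
python3 -m jog '[[0,0,0,0,0,0],[0,0,0,0,0,0],[0,0,0,0,0,0],[0,0,0,0,0,0],[0,0,0,0,0,0]]' >/dev/null
python3 plan.py 658.2 227.5 110 -6.8
```

```text
tcp [ 539.7 -360.9   20.3] psi -52.5 F [-0.1 -0.8  0.2] w 55.0 t 13.1 j6 -123.0
wz deg -0.0 then tool shift cm (after turn) [0.17 0.07 0.18]  rows>= 0.1
time_s: 13.93
tcp_pos: [0.5388, -0.3605, 0.0177]
ee_rot: [[-0.608, 0.794, 0.0], [0.794, 0.608, -0.0], [-0.0, 0.0, -1.0]]
wrist_force: [0.7, 0.2, 1.6]
gripper_width: 0.342
tcp [ 537.8 -360.2  106. ] psi -52.6 F [ 0.4 -0.8 -2.4] w 29.8 t 14.8 j6 -123.0
wz deg -45.8 then tool shift cm (after turn) [-5.   59.78 -0.4 ]  rows>= 14.4
```

```bash
python3 -m jog '[[0,0,-1,0,0,-6.5],[0,0,0,0,0,-6.5],[0,0,0,0,0,-6.5],[0,0,0,0,0,-6.5],[0,0,0,0,0,-6.5]]' >/dev/null
python3 -m jog '[[0,0,0,0,0,-6.5],[0,0,0,0,0,-6.5],[0,1.5,0,0,0,0],[-0.3,3,0,0,0,0],[-0.3,3.3,0,0,0,0]]' >/dev/null
python3 -m jog '[[-0.3,3.3,0,0,0,0],[-0.3,3.3,0,0,0,0],[-0.3,3.3,0,0,0,0],[-0.3,3.3,0,0,0,0],[-0.3,3.3,0,0,0,0]]' >/dev/null
python3 -m jog '[[-0.3,3.3,0,0,0,0],[-0.3,3.3,0,0,0,0],[-0.3,3.3,0,0,0,0],[-0.3,3.3,0,0,0,0],[-0.3,3.3,0,0,0,0]]' >/dev/null
python3 -m jog '[[-0.3,3.3,0,0,0,0],[-0.3,3.3,0,0,0,0],[-0.3,3.3,0,0,0,0],[-0.3,3.3,0,0,0,0],[-0.3,3.3,0,0,0,0]]' >/dev/null
python3 -m jog '[[0,2.5,0,0,0,0],[0,0,0,0,0,0],[0,0,0,0,0,0],[0,0,0,0,0,0],[0,0,0,0,0,0]]' >/dev/null
python3 plan.py 658.2 227.5 110 -6.8
python3 - <<'E'
from h import *
for n in ("wrist",):
    c=capture(n);cv2.imwrite(f"pics/{n}5.png",c["frame"][:,:,::-1])
E
```

```text
tcp [662.3 225.8 117.2] psi -7.1 F [ 0.3  0.6 -2.1] w 29.7 t 17.3 j6 -129.2
wz deg -0.3 then tool shift cm (after turn) [0.43 0.12 0.72]  rows>= 0.2
```

View pics/wrist5.png

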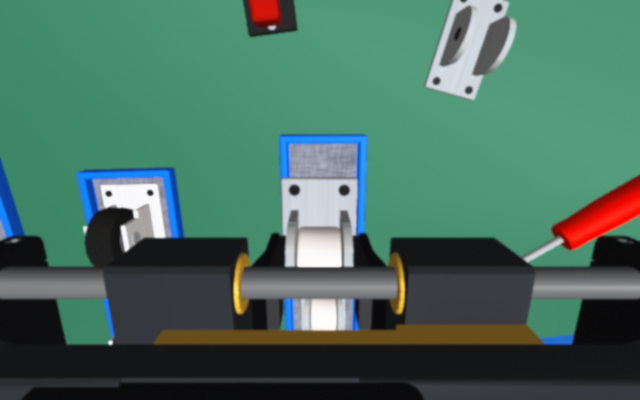

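```bash
python3 - <<'E'
from h import *
c=capture("wrist");a=np.radians(-6.8);u=np.array([np.cos(a),np.sin(a)])
w=ray(c,[(280,135),(366,135)],.012);print(w, w.mean(0)[:2]+.049*u)
w=ray(c,[(281,178),(357,178)],.1035);print(w, w.mean(0)[:2]+.035*u)
E
python3 plan.py 658.2 227.5 22 -6.8
```

```text
[[0.60816901 0.2030124  0.012     ]
 [0.61639802 0.26872692 0.012     ]] [0.66093882 0.23006787]
[[0.62464369 0.21112374 0.1035    ]
 [0.629594   0.25068099 0.1035    ]] [0.66187264 0.22675823]
tcp [662.6 225.5 117.6] psi -7.2 F [ 0.3 -0.  -2.2] w 29.7 t 17.4 j6 -129.2
wz deg -0.4 then tool shift cm (after turn) [0.46 0.14 9.56]  rows>= 2.3
```

```bash
python3 -m jog '[[0.25,0.22,2,0,0,-0.4],[0,0,2.2,0,0,0],[0,0,2,0,0,0],[0,0,1.2,0,0,0],[0,0,0.8,0,0,0]]' >/dev/null
python3 -m jog '[[0,0,0.5,0,0,0],[0,0,0.3,0,0,0],[0,0,0.2,0,0,0],[0,0,0.1,0,0,0],[0,0,0,0,0,0]]' >/dev/null
python3 -m jog '[[0,0,0,0,0,0],[0,0,0.1,0,0,0],[0,0,0,0,0,0],[0,0,0,0,0,0],[0,0,0,0,0,0]]'
python3 plan.py 659.5 228.8 20.7 -6.8
```

```text
time_s: 18.62
tcp_pos: [0.6606, 0.2292, 0.0237]
ee_rot: [[-0.993, 0.116, 0.0], [0.116, 0.993, 0.0], [-0.0, 0.0, -1.0]]
wrist_force: [-0.3, 0.6, -2.5]
gripper_width: 0.343
tcp [660.6 229.2  23.7] psi -6.7 F [-0.3  0.6 -2.5] w 29.8 t 18.6 j6 -129.0
wz deg 0.1 then tool shift cm (after turn) [ 0.1  -0.06  0.3 ]  rows>= 0.1
```

```bash
python3 -m jog '[[0,0,0.1,0,0,0],[0,0,0.1,0,0,0],[0,0,0.1,0,0,0],[0,0,0,0,0,0],[0,0,0,0,0,0]]'
python3 -m jog '[[0,0,0,0,0,0],[0,0,0,0,0,0],[0,0,0,0,0,0],[0,0,0,0,0,0],[0,0,0,0,0,0]]' 5.5
python3 -m jog '[[0,0,-1,0,0,0],[0,0,-2.5,0,0,0],[0,0,-3,0,0,0],[0,0,-3,0,0,0],[0,0,0,0,0,0]]' >/dev/null
python3 plan.py 490.7 206 115 -0.4
python3 - <<'E'
from h import *
for n in ("wrist",):
    c=capture(n);cv2.imwrite(f"pics/{n}6.png",c["frame"][:,:,::-1])
E
```

```text
time_s: 19.03
tcp_pos: [0.6606, 0.2292, 0.0208]
ee_rot: [[-0.993, 0.116, 0.0], [0.116, 0.993, -0.0], [-0.0, 0.0, -1.0]]
wrist_force: [-1.4, -1.0, 0.1]
gripper_width: 0.344
time_s: 19.45
tcp_pos: [0.6607, 0.2292, 0.0207]
ee_rot: [[-0.993, 0.116, 0.0], [0.116, 0.993, 0.0], [-0.0, 0.0, -1.0]]
wrist_force: [0.1, 0.7, -0.2]
gripper_width: 0.597
tcp [664.7 230.8 124.5] psi -6.6 F [1.4 0.5 1.7] w 55.3 t 19.9 j6 -129.0
wz deg -6.2 then tool shift cm (after turn) [17.38 -2.6   0.95]  rows>= 4.2
```

View pics/wrist6.png

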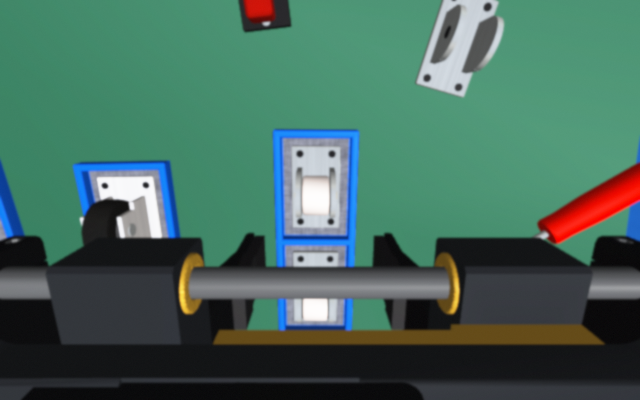

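```bash
python3 -m jog '[[0,0,0,0,0,-6.2],[2.8,-0.4,0,0,0,0],[2.8,-0.4,0,0,0,0],[2.8,-0.4,0,0,0,0],[2.8,-0.4,0,0,0,0]]' >/dev/null
python3 -m jog '[[2.8,-0.4,0,0,0,0],[2.8,-0.4,0,0,0,0],[0,0,0,0,0,0],[0,0,0,0,0,0],[0,0,0,0,0,0]]' >/dev/null
python3 plan.py 490.7 206 115 -0.4
python3 - <<'E'
from h import *
for n in ("wrist",):
    c=capture(n);cv2.imwrite(f"pics/{n}7.png",c["frame"][:,:,::-1])
E
```

```text
tcp [492.9 206.9 116. ] psi -0.4 F [ 0.5 -0.3 -1.4] w 54.7 t 20.8 j6 -130.6
wz deg -0.0 then tool shift cm (after turn) [ 0.22 -0.09  0.1 ]  rows>= 0.1
```

View pics/wrist7.png

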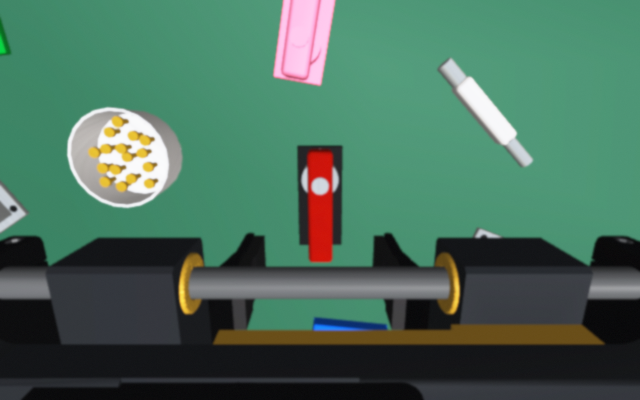

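```bash
python3 - <<'E'
from h import *
c=capture("wrist");w=ray(c,[(298,146),(342,146),(341.5,244),(299.5,244)],.006);print(w.mean(0),np.degrees(np.arctan2(*( (w[2]+w[3]-w[0]-w[1])[[1,0]]))))
E
python3 plan.py 490.7 206 19 -0.4
```

```text
[0.4928028  0.20900487 0.006     ] -0.10025243166102743
tcp [493.3 206.9 115.6] psi -0.5 F [ 0.2 -0.9  0.9] w 55.2 t 20.9 j6 -130.6
wz deg -0.1 then tool shift cm (after turn) [ 0.26 -0.09  9.66]  rows>= 2.3
```

```bash
python3 -m jog '[[0.15,0.05,0,0,0,0],[0,0,2.2,0,0,0],[0,0,2.6,0,0,0],[0,0,2.6,0,0,0],[0,0,1.7,0,0,0]]' >/dev/null
python3 -m jog '[[0,0,0.6,0,0,0],[0,0,0,0,0,0],[0,0,0,0,0,0],[0,0,0,0,0,0],[0,0,0,0,0,0]]' >/dev/null
python3 plan.py 491.8 207.4 18.5 -0.4
python3 -m jog '[[0,0,0,0,0,0],[0,0,0,0,0,0],[0,0,0,0,0,0],[0,0,0,0,0,0],[0,0,0,0,0,0]]' 1 >/dev/null
python3 -m jog '[[0,0,0,0,0,0],[0,0,0,0,0,0],[0,0,0,0,0,0],[0,0,0,0,0,0],[0,0,0,0,0,0]]' >/dev/null
python3 -m jog '[[0,0,0,0,0,0],[0,0,0,0,0,0],[0,0,0,0,0,0],[0,0,0,0,0,0],[0,0,0,0,0,0]]'
python3 -m jog '[[0,0,-0.5,0,0,0],[0,0,-2.5,0,0,0],[0,0,-3,0,0,0],[0,0,-3,0,0,0],[0,0,-1,0,0,0]]' >/dev/null
python3 -m jog '[[0,0,0,0,0,0],[0,0,0,0,0,0],[0,0,0,0,0,0],[0,0,0,0,0,0],[0,0,0,0,0,0]]' >/dev/null
python3 plan.py 634.2 -62.8 115 -2.8
```

```text
tcp [491.8 207.7  19.8] psi -0.5 F [-0.4  0.1  0.8] w 54.8 t 21.7 j6 -130.8
wz deg -0.1 then tool shift cm (after turn) [-0.   -0.03  0.13]  rows>= 0.0
time_s: 22.93
tcp_pos: [0.491, 0.2072, 0.0186]
ee_rot: [[-1.0, 0.008, 0.0], [0.008, 1.0, 0.0], [-0.0, 0.0, -1.0]]
wrist_force: [-0.7, 2.0, 1.8]
gripper_width: 0.204
tcp [490.  206.4 116.8] psi -0.5 F [-0.5 -0.7 -2.1] w 18.0 t 23.8 j6 -130.8
wz deg 2.3 then tool shift cm (after turn) [-15.71 -26.19   0.18]  rows>= 7.3
```

```bash
python3 -m jog '[[-0.7,-1.2,0,0,0,2.3],[-1.5,-2.5,0,0,0,0],[-1.5,-2.5,0,0,0,0],[-1.5,-2.5,0,0,0,0],[-1.5,-2.5,0,0,0,0]]' >/dev/null
python3 -m jog '[[-1.5,-2.5,0,0,0,0],[-1.5,-2.5,0,0,0,0],[-1.5,-2.5,0,0,0,0],[-1.5,-2.5,0,0,0,0],[-1.5,-2.5,0,0,0,0]]' >/dev/null
python3 -m jog '[[-1.3,-2.3,0,0,0,0],[0,0,0,0,0,0],[0,0,0,0,0,0],[0,0,0,0,0,0],[0,0,0,0,0,0]]' >/dev/null
python3 -m jog '[[0,0,0,0,0,0],[0,0,0,0,0,0],[0,0,0,0,0,0],[0,0,0,0,0,0],[0,0,0,0,0,0]]' >/dev/null
python3 plan.py 634.2 -62.8 115 -2.8
python3 - <<'E'
from h import *
for n in ("wrist",):
    c=capture(n);cv2.imwrite(f"pics/{n}8.png",c["frame"][:,:,::-1])
E
```

```text
tcp [633.6 -59.5 118.7] psi -2.7 F [ 0.3 -0.6 -2.4] w 17.8 t 25.4 j6 -101.9
wz deg 0.1 then tool shift cm (after turn) [-0.08 -0.32  0.37]  rows>= 0.1
```

View pics/wrist8.png

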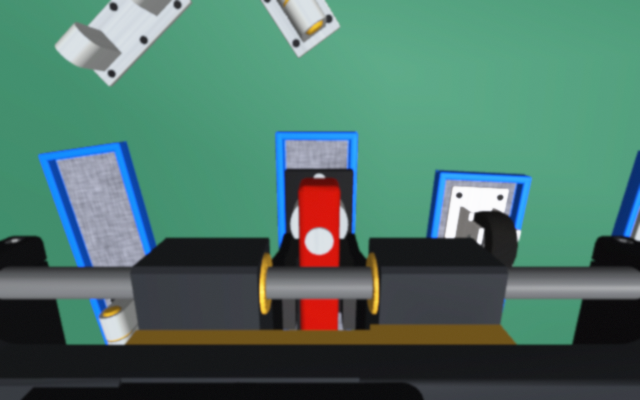

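```bash
python3 - <<'E'
from h import *
c=capture("wrist");a=np.radians(-2.8);u=np.array([np.cos(a),np.sin(a)])
w=ray(c,[(275.5,132),(356.5,132)],.012);print(w, w.mean(0)[:2]+.056*u)
w=ray(c,[(286,170),(354,170)],.106);print(w, w.mean(0)[:2]+.042*u)
E
python3 plan.py 634.2 -62.8 22 -2.8
```

```text
[[ 0.57897594 -0.08969716  0.012     ]
 [ 0.58195616 -0.02725126  0.012     ]] [ 0.6363992 -0.0612098]
[[ 0.59272785 -0.07390262  0.106     ]
 [ 0.59440537 -0.03875082  0.106     ]] [ 0.63551647 -0.05837841]
tcp [633.6 -59.7 118.7] psi -2.8 F [ 0.2  0.3 -1.6] w 17.6 t 25.5 j6 -101.9
wz deg 0.0 then tool shift cm (after turn) [-0.08 -0.3   9.67]  rows>= 2.3
```

```bash
python3 -m jog '[[-0.07,-0.28,2,0,0,0],[0,0,2.2,0,0,0],[0,0,2,0,0,0],[0,0,1.4,0,0,0],[0,0,0.8,0,0,0]]' >/dev/null
python3 -m jog '[[0,0,0.5,0,0,0],[0,0,0.3,0,0,0],[0,0,0.2,0,0,0],[0,0,0.1,0,0,0],[0,0,0,0,0,0]]' >/dev/null
python3 -m jog '[[0,0,0,0,0,0],[0,0,0,0,0,0],[0,0,0,0,0,0],[0,0,0,0,0,0],[0,0,0,0,0,0]]'
python3 plan.py 635.3 -62 21.5 -2.8
```

```text
time_s: 26.78
tcp_pos: [0.6342, -0.0627, 0.0237]
ee_rot: [[-0.999, 0.048, 0.0], [0.048, 0.999, 0.0], [-0.0, 0.0, -1.0]]
wrist_force: [0.1, -0.5, -1.9]
gripper_width: 0.203
tcp [634.2 -62.7  23.7] psi -2.8 F [ 0.1 -0.5 -1.9] w 17.6 t 26.8 j6 -101.6
wz deg 0.0 then tool shift cm (after turn) [-0.1   0.07  0.22]  rows>= 0.1
```

```bash
python3 -m jog '[[0,0,0.1,0,0,0],[0,0,0.1,0,0,0],[0,0,0,0,0,0],[0,0,0,0,0,0],[0,0,0,0,0,0]]'
python3 -m jog '[[0,0,0,0,0,0],[0,0,0,0,0,0],[0,0,0,0,0,0],[0,0,0,0,0,0],[0,0,0,0,0,0]]' 5
python3 -m jog '[[0,0,-1,0,0,0],[0,0,-2.5,0,0,0],[0,0,-3,0,0,0],[0,0,-3,0,0,0],[0,0,0,0,0,0]]' >/dev/null
python3 plan.py 475.6 -79.1 115 32.2
python3 - <<'E'
from h import *
for n in ("wrist",):
    c=capture(n);cv2.imwrite(f"pics/{n}9.png",c["frame"][:,:,::-1])
E
```

```text
time_s: 27.2
tcp_pos: [0.6342, -0.0626, 0.0219]
ee_rot: [[-0.999, 0.048, 0.0], [0.048, 0.999, -0.0], [-0.0, -0.0, -1.0]]
wrist_force: [-0.8, -0.2, 1.0]
gripper_width: 0.205
time_s: 27.62
tcp_pos: [0.6343, -0.0627, 0.0217]
ee_rot: [[-0.999, 0.048, 0.0], [0.048, 0.999, -0.0], [-0.0, 0.0, -1.0]]
wrist_force: [-0.5, 0.2, -0.3]
gripper_width: 0.496
tcp [638.6 -62.8 124.7] psi -2.7 F [0.8 0.  1.3] w 49.9 t 28.0 j6 -101.6
wz deg -34.9 then tool shift cm (after turn) [14.66  7.31  0.97]  rows>= 3.9
```

View pics/wrist9.png

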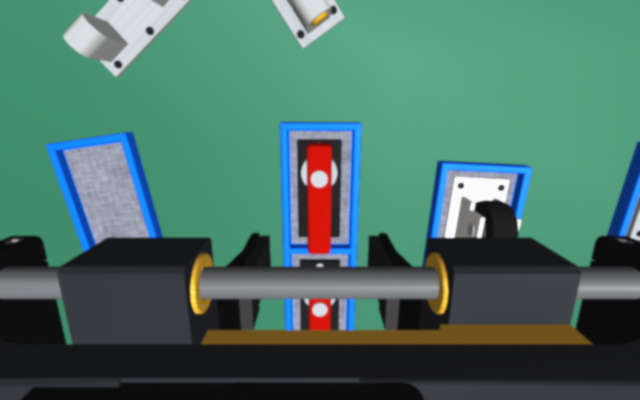

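```bash
python3 -m jog '[[0,0,0,0,0,-7],[0,0,0,0,0,-7],[0,0,0,0,0,-7],[0,0,0,0,0,-7],[0,0,0,0,0,-7]]' >/dev/null
python3 -m jog '[[2.9,1.4,0,0,0,0],[2.9,1.4,0,0,0,0],[2.9,1.4,0,0,0,0],[2.9,1.4,0,0,0,0],[2.8,1.4,0,0,0,0]]' >/dev/null
python3 -m jog '[[0,0,0,0,0,0],[0,0,0,0,0,0],[0,0,0,0,0,0],[0,0,0,0,0,0],[0,0,0,0,0,0]]' >/dev/null
python3 plan.py 475.6 -79.1 115 32.2
python3 - <<'E'
from h import *
for n in ("wrist",):
    c=capture(n);cv2.imwrite(f"pics/{n}10.png",c["frame"][:,:,::-1])
E
```

```text
tcp [476.  -80.1 116.4] psi 32.2 F [-0.9 -0.4 -0.3] w 50.1 t 29.3 j6 -67.5
wz deg 0.0 then tool shift cm (after turn) [-0.02  0.11  0.14]  rows>= 0.0
```

View pics/wrist10.png

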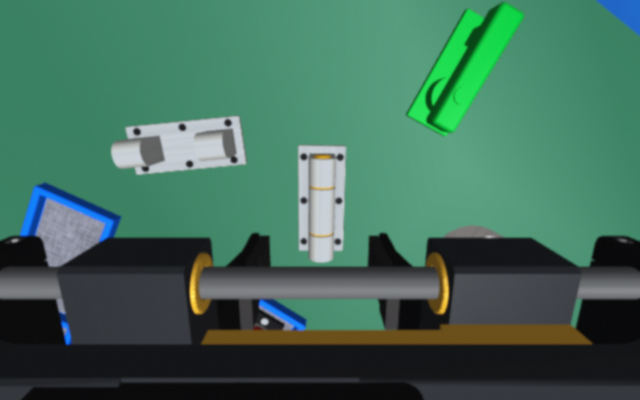

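```bash
python3 - <<'E'
from h import *
c=capture("wrist");w=ray(c,[(299,147),(345.5,147),(344.5,250.5),(299,250.5)],.005);print(w.mean(0),np.degrees(np.arctan2(*( (w[2]+w[3]-w[0]-w[1])[[1,0]]))))
E
python3 plan.py 475.6 -79.1 19 32.2
```

```text
[ 0.47716555 -0.07554229  0.005     ] 32.12518631459665
tcp [475.7 -80.2 116.3] psi 32.2 F [ 0.2 -0.3  0.4] w 50.0 t 29.4 j6 -67.6
wz deg 0.0 then tool shift cm (after turn) [-0.05  0.09  9.73]  rows>= 2.3
```

```bash
python3 -m jog '[[-0.2,0.2,0,0,0,0],[0,0,2.2,0,0,0],[0,0,2.6,0,0,0],[0,0,2.6,0,0,0],[0,0,1.7,0,0,0]]' >/dev/null
python3 -m jog '[[0,0,0.6,0,0,0],[0,0,0,0,0,0],[0,0,0,0,0,0],[0,0,0,0,0,0],[0,0,0,0,0,0]]' >/dev/null
python3 plan.py 476.4 -77.4 18.5 32.2
python3 -m jog '[[0,0,0,0,0,0],[0,0,0,0,0,0],[0,0,0,0,0,0],[0,0,0,0,0,0],[0,0,0,0,0,0]]' 1 >/dev/null
python3 -m jog '[[0,0,0,0,0,0],[0,0,0,0,0,0],[0,0,0,0,0,0],[0,0,0,0,0,0],[0,0,0,0,0,0]]'
python3 -m jog '[[0,0,-0.5,0,0,0],[0,0,-2.5,0,0,0],[0,0,-3,0,0,0],[0,0,-3,0,0,0],[0,0,-1,0,0,0]]' >/dev/null
python3 -m jog '[[0,0,0,0,0,0],[0,0,0,0,0,0],[0,0,0,0,0,0],[0,0,0,0,0,0],[0,0,0,0,0,0]]' >/dev/null
python3 plan.py 640.6 -240.2 115 5.5
```

```text
tcp [476.7 -77.3  20.8] psi 32.2 F [-0.   0.3  0. ] w 49.8 t 30.3 j6 -67.9
wz deg 0.0 then tool shift cm (after turn) [0.03 0.01 0.23]  rows>= 0.1
time_s: 31.1
tcp_pos: [0.4758, -0.0775, 0.0196]
ee_rot: [[-0.846, -0.533, 0.0], [-0.533, 0.846, -0.0], [-0.0, -0.0, -1.0]]
wrist_force: [0.3, -0.2, 1.8]
gripper_width: 0.224
tcp [474.6 -77.6 118.1] psi 32.2 F [ 0.1 -0.4 -3.4] w 19.9 t 31.9 j6 -67.9
wz deg 26.7 then tool shift cm (after turn) [-14.96 -17.77   0.31]  rows>= 5.6
```

```bash
python3 -m jog '[[0,0,0,0,0,6.7],[0,0,0,0,0,6.7],[0,0,0,0,0,6.7],[0,0,0,0,0,6.6],[-1.1,-1.3,0,0,0,0]]' >/dev/null
python3 -m jog '[[-2.1,-2.5,0,0,0,0],[-2.1,-2.5,0,0,0,0],[-2.1,-2.5,0,0,0,0],[-2.1,-2.5,0,0,0,0],[-2.1,-2.5,0,0,0,0]]' >/dev/null
python3 -m jog '[[-2.1,-2.5,0,0,0,0],[-1.4,-1.7,0,0,0,0],[0,0,0,0,0,0],[0,0,0,0,0,0],[0,0,0,0,0,0]]' >/dev/null
python3 -m jog '[[0,0,0,0,0,0],[0,0,0,0,0,0],[0,0,0,0,0,0],[0,0,0,0,0,0],[0,0,0,0,0,0]]' >/dev/null
python3 plan.py 640.6 -240.2 115 5.5
python3 - <<'E'
from h import *
for n in ("wrist",):
    c=capture(n);cv2.imwrite(f"pics/{n}11.png",c["frame"][:,:,::-1])
E
```

```text
tcp [ 643.2 -241.7  120. ] psi 5.6 F [-1.1 -0.3 -3.8] w 19.9 t 33.6 j6 -77.3
wz deg 0.1 then tool shift cm (after turn) [0.25 0.18 0.5 ]  rows>= 0.1
```

View pics/wrist11.png

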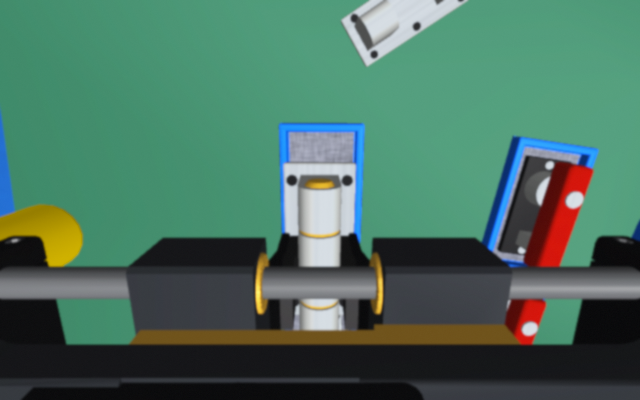

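```bash
python3 - <<'E'
from h import *
c=capture("wrist");a=np.radians(5.5);u=np.array([np.cos(a),np.sin(a)])
w=ray(c,[(280,124),(364,124)],.012);print(w, w.mean(0)[:2]+.059*u)
w=ray(c,[(283,164),(356,164)],.1055);print(w, w.mean(0)[:2]+.045*u)
E
python3 plan.py 640.6 -240.2 22 5.5
```

```text
[[ 0.58739805 -0.27658669  0.012     ]
 [ 0.58111483 -0.21216005  0.012     ]] [ 0.64298482 -0.23871847]
[[ 0.60231505 -0.26381366  0.1055    ]
 [ 0.59862953 -0.22602321  0.1055    ]] [ 0.64526512 -0.24060538]
tcp [ 643.3 -241.9  119.8] psi 5.5 F [ 0.7 -1.1 -2.6] w 19.7 t 33.7 j6 -77.3
wz deg 0.0 then tool shift cm (after turn) [0.25 0.2  9.78]  rows>= 2.3
```

```bash
python3 -m jog '[[0.22,0.2,2,0,0,0],[0,0,2.2,0,0,0],[0,0,2,0,0,0],[0,0,1.4,0,0,0],[0,0,0.8,0,0,0]]' >/dev/null
python3 -m jog '[[0,0,0.5,0,0,0],[0,0,0.3,0,0,0],[0,0,0.2,0,0,0],[0,0,0.1,0,0,0],[0,0,0,0,0,0]]' >/dev/null
python3 -m jog '[[0,0,0,0,0,0],[0,0,0,0,0,0],[0,0,0,0,0,0],[0,0,0,0,0,0],[0,0,0,0,0,0]]'
python3 plan.py 641.5 -239.7 22.5 5.5
```

```text
time_s: 34.95
tcp_pos: [0.641, -0.2403, 0.0247]
ee_rot: [[-0.995, -0.096, 0.0], [-0.096, 0.995, -0.0], [-0.0, -0.0, -1.0]]
wrist_force: [-0.4, 0.2, -2.9]
gripper_width: 0.226
tcp [ 641.  -240.3   24.7] psi 5.5 F [-0.4  0.2 -2.9] w 19.7 t 35.0 j6 -77.4
wz deg 0.0 then tool shift cm (after turn) [-0.06  0.06  0.22]  rows>= 0.1
```

```bash
python3 -m jog '[[0,0,0.1,0,0,0],[0,0,0.1,0,0,0],[0,0,0,0,0,0],[0,0,0,0,0,0],[0,0,0,0,0,0]]'
python3 -m jog '[[0,0,0,0,0,0],[0,0,0,0,0,0],[0,0,0,0,0,0],[0,0,0,0,0,0],[0,0,0,0,0,0]]' 5
python3 -m jog '[[0,0,-1,0,0,0],[0,0,-2.5,0,0,0],[0,0,-3,0,0,0],[0,0,-3,0,0,0],[0,0,0,0,0,0]]' >/dev/null
python3 plan.py 350 -300 200 5.5
python3 - <<'E'
from h import *
for n in ("wrist",):
    c=capture(n);cv2.imwrite(f"pics/{n}12.png",c["frame"][:,:,::-1])
E
```

```text
time_s: 35.37
tcp_pos: [0.641, -0.2404, 0.0228]
ee_rot: [[-0.995, -0.096, 0.0], [-0.096, 0.995, -0.0], [-0.0, -0.0, -1.0]]
wrist_force: [-1.0, -0.4, -1.6]
gripper_width: 0.225
time_s: 35.78
tcp_pos: [0.6412, -0.2404, 0.0228]
ee_rot: [[-0.995, -0.096, 0.001], [-0.096, 0.995, -0.0], [-0.001, -0.0, -1.0]]
wrist_force: [0.0, -0.8, -0.3]
gripper_width: 0.513
tcp [ 645.2 -241.7  126.4] psi 5.6 F [ 0.7 -0.4  1. ] w 50.0 t 36.2 j6 -77.4
wz deg 0.1 then tool shift cm (after turn) [29.94 -2.97 -7.36]  rows>= 7.4
```

View pics/wrist12.png

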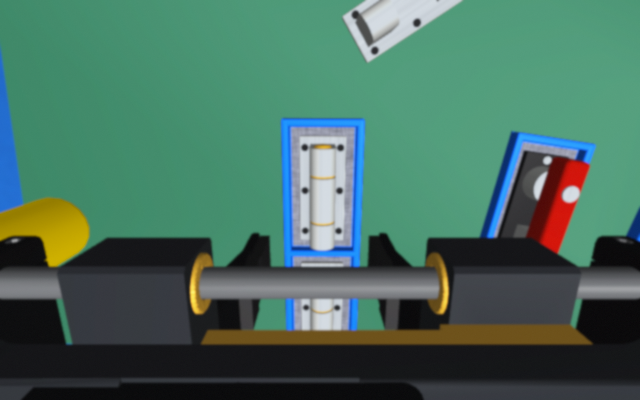

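Placed. Move away to the near right and check with the top camera.

```bash
python3 -m jog '[[3,-1,-1,0,0,0],[3,-1,-1,0,0,0],[3,-1,-1,0,0,0],[3,-1,-1,0,0,0],[3,-1,-1,0,0,0]]' >/dev/null
python3 -m jog '[[3,-2,-1,0,0,0],[3,-2,-1,0,0,0],[3,-2,-1,0,0,0],[2,-3,0,0,0,0],[2,-3,0,0,0,0]]' >/dev/null
python3 -m jog '[[0,-3,0,0,0,0],[0,-3,0,0,0,0],[0,-3,0,0,0,0],[0,0,0,0,0,0],[0,0,0,0,0,0]]'
python3 -m jog '[[0,0,0,0,0,0],[0,0,0,0,0,0],[0,0,0,0,0,0],[0,0,0,0,0,0],[0,0,0,0,0,0]]' >/dev/null
python3 - <<'E'
from h import *
c=capture("top")
t=c["frame"][:,:,::-1]
cv2.imwrite("pics/topF.png",t);cv2.imwrite("pics/tF_b.png",cv2.resize(t[80:180,205:435],None,fx=3.4,fy=3.4,interpolation=cv2.INTER_CUBIC))
E
```

```text
time_s: 37.5
tcp_pos: [0.3865, -0.5268, 0.1961]
ee_rot: [[-0.996, -0.094, -0.002], [-0.094, 0.996, 0.002], [0.001, 0.002, -1.0]]
wrist_force: [-0.1, 1.3, -0.7]
gripper_width: 0.572
```

View pics/topF.png

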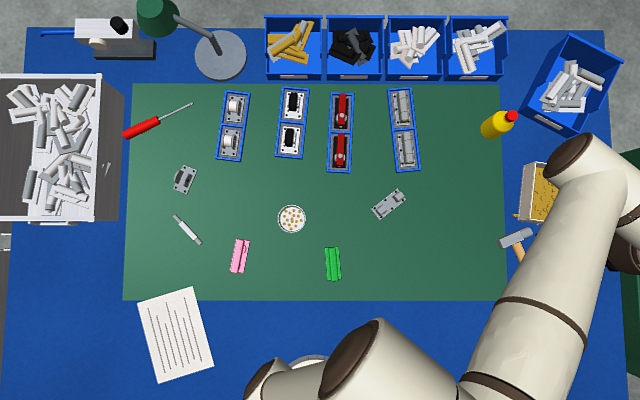

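View pics/tF_b.png

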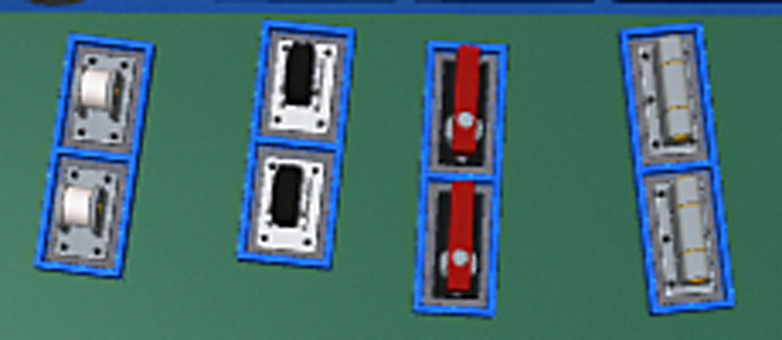

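```bash
python3 -c "
from station import *
s=sense();print(s['wrist_force'],s['joint_velocities'].round(2));print(finish_job())"
```

```text
[ 0.65509135  0.08489062 -0.13934758] [-0.14  0.35  0.16  0.04 -0.04  0.06]
the job is handed in; nothing more can be done
None
```

All four finished pieces are in their pockets: I placed the caster, roller keeper, lever latch and hinge in that order. I lowered each one to its pocket floor before opening the fingers. The job was handed in at about 38 s of the 115 s allowed.

- **Final pictures:** the last top view shows every piece lying flat and lengthways, well inside its own tray. The unfinished hinge, the unfinished keeper and the pink and green look-alikes are in the same places as in the first picture. The finger force was near zero with the arm clear of the bench.
- **Disagreements:** the top and wrist cameras differed by 2 to 4 mm on where pieces and pockets were, and I aimed between the two. That is small against the 14 mm allowed.
- **Not measured:** I judged the final positions by eye from the pictures and from the tool readings at release, not by calculating piece-to-pocket offsets. No check failed.

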